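Push a dirty brake piston under the spring lid of the parts washer

ROBOT

A 6-joint arm with a two-finger parallel gripper is mounted at the origin on the work surface. World frame = base frame: x ahead of the robot, y to its left, z up, the work surface at z = 0. Lengths are in mm, angles in rad, forces in N, time in s.
With the tool pointing down it reaches from about 350 to 775 mm from the base axis. Payload 7.3 kg.
Tool frame: the origin (TCP) lies between the finger pads; the fingertips stand bot.tip_extent ahead of it and the grasp point (between the pads) lies 6 mm ahead of it (bot.tip_extent is the distance from the TCP to the fingertips, in mm); x points along the fingers, y is the direction in which the jaws open and shut, and the axes are right-handed (so a half turn about x gives the same grasp; the last joint's range is limited). The gripper opens to 92 mm and grips with 3 to 60 N. Pads are 19 mm wide; open, the fingers measure 130 mm over their backs; the gripper's body (75 mm by 190 mm) begins 47 mm behind the grasp point.
Start: joints at [-1.402, 0.342, 1.524, -0, 1.275, -0.146], TCP at [162.576, -499.211, 251.741] pointing down, gripper open.
Joint ranges: [-2.53, 2.53], [-0.77, 2.02], [0.04, 2.7], [-1, 4.14], [0.28, 2.66], [-3.11, 3.11]. Speed limits (rad/s): [2.57, 2.57, 3.14, 3.14, 3.14, 3.14].

INTERFACE

Orientations are given as [roll, pitch, yaw] about the fixed x, y, z axes, in that order (R = Rz(yaw) Ry(pitch) Rx(roll)).
In Python, from plant import bot, capture, workorder gives the robot as it stands. The module is installed in compiled form; this text tells all that it offers.
- The arm moves only by the shell command python3 -m crank 'ROWS'. ROWS is JSON, a list of rows, each an object with "linear": the shift along the tool's x, y, z in cm, a list of three; "delta_rot": the turn, a rotation vector about the tool's x, y, z in degrees, a list of three; "fingers": the opening, from 0 (shut) to 1 (fully open). In form: [{"linear": [x, y, z], "delta_rot": [wx, wy, wz], "fingers": fingers}, ...]. A call has exactly 5 rows; each row shifts and turns the commanded pose from where the row before left it, along the tool's axes as they then stand; what a row does not reach is not made up. A row lasts 1/10 s, in which the tool goes at most 50 mm and 8.59 degrees, less where a joint would pass 70% of its speed; a pose out of reach is approached as far as the arm can. A call with a gripper value outside its range is refused whole. The fingers move at their own pace and stop on an object; the grip force is fixed at half the most. Time passes only in rows, so rows that do not move let the fingers close, or fill a call up. It gives the time, the measured TCP pose, the force and the opening at its end, in the units of the state.
- bot.get_obs(): the state, without advancing time (a new reading comes with each control period).
- capture(name): name is "scene" or "top" or "wrist"; returns a dict with "image" (420x560x3 uint8, blue, green, red), "mtx" (3x3 intrinsics, pixels), "pose" (4x4, takes a point from camera to world coordinates). Camera axes: x right, y down, z forward; pixel columns grow to the right and rows downward; lengths in mm; the calibration is good to about 2 mm. The wrist camera is an equidistant fisheye: a pixel r from the principal point sees the ray r / f radians off the axis. A picture is of the moment at which its call begins. There is no depth.
- workorder.close_job(): hands the job in, once; it reports no verdict.
The state is a dict: "time": time; "joint_positions": joint angles; "dq": joint speeds; "tau": joint torques, N m; "tool_pos": TCP position; "tcp_rot": TCP orientation; "contact_force": force on the tool from outside, world axes, zero at the start; "moment": the same for the moment, N m; "grip_width": finger opening in mm.
Only numpy, scipy, OpenCV 4.12 (cv2) and the standard library are available. Lean on these libraries where they do the work, as an engineer would, in place of code of your own. Each camera call takes 0.05 s, during which the arm holds its last target. There are 200 camera calls.

TASK

Load the dirty brake-caliper piston into the bench-top parts washer: hold the spring-closed lid up with one fingertip and, with the other finger, push the piston along its lane of the drain board and in under the lid until it slides down into the washing basket. Then take the hand away so that the lid closes. The piston is only pushed, never picked up; leave the black socket in the other lane, and everything else, where they stand.

Things in the scene. Friction and masses are not known exactly. Their poses are not given: they have to be found in the camera images.
- washer: Fixed red parts washer, tank 330 wide, drain board in front of it. Origin on the bench under the middle of the lid's front edge; x points level into the tank, y left as seen from the board, z up. All mm here are in this frame. Board top z = 130, x -168 to -13, y +-150, rim 6 high at its outer edges. Tank inner walls y = +-162; side walls, rear cover up to z = 184.
- lane_left (a point): Mouth of the left lane: on the board's top, x = -13, y = 28, where the board ends and a 45 degree slide leads down into the basket (floor z = 36, x 75 to 165). Lanes run along x, 36 mm wide, between ribs 4 wide and 6 high centred at y = +-8 and +-48. A piston pushed on along its lane tips over this edge and slides in by itself once its middle is past, if the lid is clear of it.
- lane_right (a point): The same for the right lane: x = -13, y = -28, z = 130.
- lid (a joint): Lid angle, rad: 0 shut, grows as the front edge rises, stop at 1.3. Hinge rod along y at x = 127, z = 185. Lid 316 wide (y +-158), red, clear window, front sloping down at 45 degrees to the edge. Weight and spring close it with about 2 N at the edge. It opens only upwards; a piston pushed against it just stops. The piston passes once the angle is over 0.09, the edge over 39 mm above the board.
- lid_edge (a point): Underside of the middle of the lid's front edge, a round, slippery yellow plastic trim 8 mm thick over the full width of the lid; moves with it. Shut: x = 0, z = 158, so a drain slot 28 mm high stays open between the edge and the board: a fingertip fits in under the edge from the front and can lift it; the piston (38 mm tall) does not pass.
- piston_center (a point): Centre (half-way up) of the dirty, rust-brown brake-caliper piston: a cup 30 mm in diameter, 38 mm tall, open end up, smooth and slippery, 80 to 130 g, standing in one of the two lanes of the drain board (centre 149 mm above the bench).
- piston: The same piston; origin at the middle of its underside.
- socket_center (a point): Centre (half-way up) of the black spanner socket, 28 mm in diameter, 38 mm tall, standing in the other lane. Leave it.
- brush: Bystander: cleaning brush, 170 mm, lying on the washer's rear cover.
- driver: Bystander: red screwdriver, 200 mm, lying on the bench to the right.
- spanner: Bystander: steel spanner, 180 mm, lying on the bench to the right.
- bearing: Bystander: ball bearing, 52 mm across, 15 mm high, on the bench to the left.
- spray: Bystander: spray can, 58 mm across, 165 mm tall, on the bench to the left.
- cup: Bystander: clear plastic cup, 75 mm tall, on the bench to the right.
There are look-alikes about, which are no part of the job. What is shaped like the piston but yellow is not meant.

How it is judged (in metres and radians):
On the way, in this order (a step that is already met when the one before it is completed fails the run):
1. a finger holds the lid open, high enough for the piston to pass, while the piston is still on the drain board (value of joint lid above 0.08 rad and contact force between the fingers and lid above 0.3 N and x of piston_center in the frame of washer below 0 m), for 0.05 s.
2. the piston has gone in under the lid while a finger still holds the lid open (x of piston_center in the frame of washer above 0.01 m and z of piston_center in the frame of washer below 0.135 m and value of joint lid above 0.05 rad and contact force between the fingers and lid above 0.3 N), for 0.04 s.
At the end, for the whole second after the job is handed in: The piston lies at rest in the washing basket behind and below the lid (its centre 30 to 170 mm past the lid's front edge and less than 85 mm above the bench), the lid is shut (angle under 0.03 rad), and the socket is within 15 mm of where it stood (x of piston_center in the frame of washer between 0.03 and 0.17 m and z of piston_center in the frame of washer below 0.085 m and linear speed of piston below 0.05 m/s and value of joint lid below 0.03 rad and distance of socket_center from where it was at the start of the episode below 0.015 m); the robot touches nothing.
It fails at once if the piston is lifted (its centre 15 mm or more above where it stands on the board) (z of piston_center in the frame of washer above 0.164 m).
It fails at once if the socket in the other lane is moved more than 15 mm (distance of socket_center from where it was at the start of the episode above 0.015 m).
It fails at once if a bystander is moved more than 30 mm (distance of any of brush, driver, spanner, bearing, spray, cup from where it was at the start of the episode above 0.03 m).
It also fails if it takes over 38 s, if anything falls off the work surface, if the arm or the gripper's body presses on something with over 40 N, if the wrist force passes 120 N, or if a joint passes its speed limit or range.

## Working session

There is one attempt and no reset: what is moved stays moved. The work goes in short steps, Python scripts to look and compute and a shell command to move; the robot and the scene stay as the last step left them, time stands still between calls to the robot, and variables do not carry over. Pictures are saved under pics/ and viewed, on a budget of 10 in all, crops included, one or two more only if the job needs it, and the job is handed in when it is done.

```bash
mkdir -p pics; python3 - <<'E'
from plant import bot,capture
import cv2,numpy as np
print(bot.get_obs(),bot.tip_extent)
for n in("scene","top"):
    c=capture(n);cv2.imwrite(f"pics/{n}0.png",c["image"]);np.savez(f"pics/{n}0.npz",**c);print(n,c["mtx"],c["pose"])
E
```

```text
{'time': 0.0, 'joint_positions': array([-1.40199590e+00,  3.42727391e-01,  1.52503289e+00,  2.78182758e-06,
        1.27535113e+00, -1.45980973e-01]), 'dq': array([-1.14210707e-03,  1.20504615e-03, -2.61446724e-03, -4.42835235e-04,
       -1.57646135e-05,  3.49318999e-04]), 'tau': array([-1.21436555e-03, -4.31245637e+01, -2.44223785e+01,  7.15371617e-02,
        5.58959472e-02, -1.60667018e-04]), 'tool_pos': array([ 162.5144063 , -498.8323649 ,  251.03695215]), 'tcp_rot': array([-1.71852877,  1.56927756,  1.73784447]), 'contact_force': array([-0.19027369,  0.54996352, -0.56092078]), 'moment': array([ 0.02208168, -0.01722426,  0.05839519]), 'grip_width': 91.90644926614819} 25.0
scene [[393.96261686   0.         281.37340806]
 [  0.         393.96261686 206.50913007]
 [  0.           0.           1.        ]] [[-8.55839788e-01  3.61883010e-01 -3.69565886e-01  9.82120593e+02]
 [ 5.17229285e-01  5.93957177e-01 -6.16188882e-01  5.71202110e+02]
 [-3.48197675e-03 -7.18509262e-01 -6.95508675e-01  8.18677007e+02]
 [ 0.00000000e+00  0.00000000e+00  0.00000000e+00  1.00000000e+00]]
top [[530.2391409    0.         281.06332343]
 [  0.         530.2391409  209.4525288 ]
 [  0.           0.           1.        ]] [[ 5.72830633e-03 -9.93594702e-01  1.12857228e-01  4.34059642e+02]
 [-9.99969556e-01 -5.09364074e-03  5.91116312e-03 -2.39194814e+01]
 [-5.29844619e-03 -1.12887653e-01 -9.93593631e-01  1.57459820e+03]
 [ 0.00000000e+00  0.00000000e+00  0.00000000e+00  1.00000000e+00]]
```

View pics/top0.png

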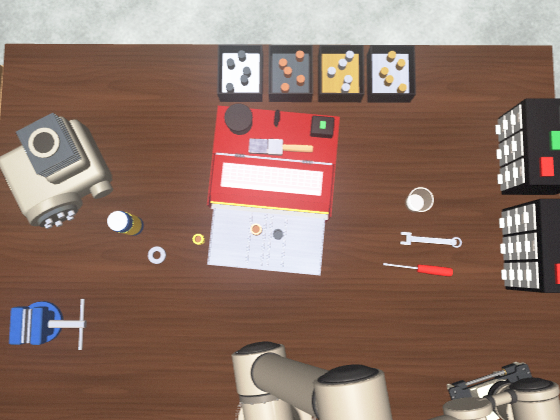

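View pics/scene0.png

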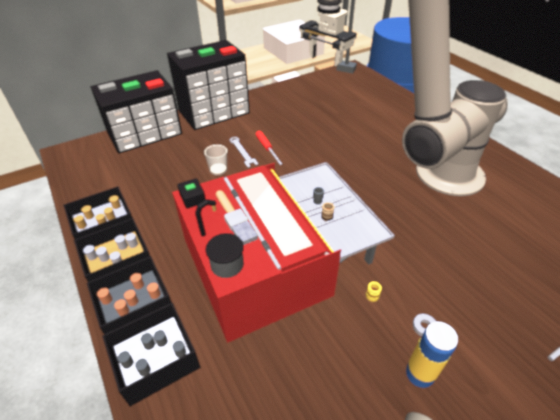

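Top view: rust-brown cup at (256,229) in the left lane, black socket at (278,234) in the right lane, and a yellow look-alike at (198,239) on the bench. The brown one on the board is the piston. I'll confirm it in an enlarged crop.

```bash
python3 - <<'E'
import cv2
i=cv2.imread("pics/top0.png")[185:285,190:340]
cv2.imwrite("pics/crop.png",cv2.resize(i,None,fx=5,fy=5,interpolation=cv2.INTER_CUBIC))
E
```

```text
(no output)
```

View pics/crop.png

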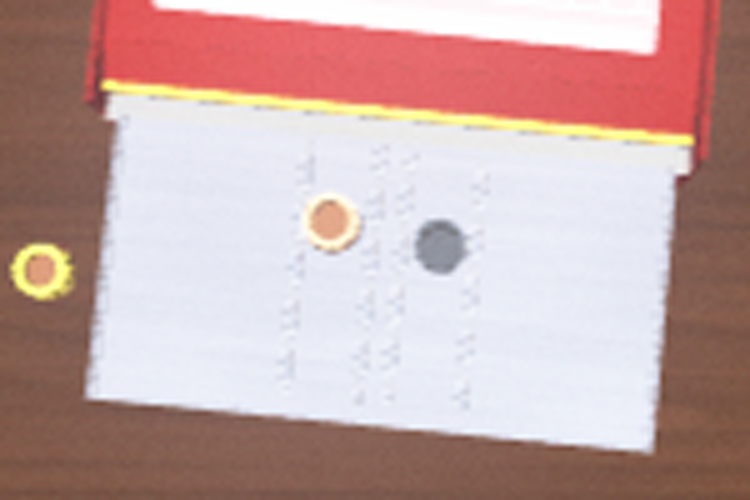

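Crop: the rust-brown piston with a light rim is at (330,222), the black socket at (440,245), and the yellow-bodied one is off the board at (42,271). Trim ends are (103,86) and (692,140), board front corners (88,398) and (655,450).

```bash
cat >h.py <<'E'
import numpy as np,cv2
from scipy.optimize import least_squares
from scipy.spatial.transform import Rotation as R
d=np.load("pics/top0.npz")
def ray(px,z,mtx=d["mtx"],pose=d["pose"]):
    v=pose[:3,:3]@np.linalg.inv(mtx)@[*px,1];o=pose[:3,3];return o+v*(z-o[2])/v[2]
def full(c): return [190+(c[0]+.5)/5-.5,185+(c[1]+.5)/5-.5]
P={"tl":((103,86),162,(0,158)),"tr":((692,140),162,(0,-158)),"fl":((88,398),136,(-168,150)),"fr":((655,450),136,(-168,-150))}
W={k:ray(full(a),z) for k,(a,z,_) in P.items()}
def f(q):
    c,s=np.cos(q[2]),np.sin(q[2])
    return np.concatenate([q[:2]+[c*l[0]-s*l[1],s*l[0]+c*l[1]]-W[k][:2] for k,(a,z,l) in P.items()])
r=least_squares(f,[500,0,0]);q=r.x
def toW(p): return np.r_[q[:2]+np.array([[np.cos(q[2]),-np.sin(q[2])],[np.sin(q[2]),np.cos(q[2])]])@p[:2],p[2]]
def toL(p): return np.r_[np.array([[np.cos(q[2]),np.sin(q[2])],[-np.sin(q[2]),np.cos(q[2])]])@(np.asarray(p)[:2]-q[:2]),p[2]]
E
python3 - <<'E'
from h import *
print(q,r.fun.round(1))
for n,c,z in(("piston",(330,222),168),("socket",(440,245),168)): print(n,ray(full(c),z),toL(ray(full(c),z)))
E
```

```text
[ 6.01206722e+02  1.64561374e+01 -8.47538439e-02] [ 0.3 -1.2  1.2  0.3 -1.1 -3.1 -0.4  4. ]
piston [541.1625044  51.8665003 168.       ] [-62.82626435  30.20037096 168.        ]
socket [529.22832056  -6.72168602 168.        ] [-69.7579796  -29.18777301 168.        ]
```

```bash
cat >>h.py <<'E'
from plant import bot
n=lambda v:np.array(v,float)/np.linalg.norm(v)
def pose(kind,push,sign=1,S=55.5):
    """washer-frame pusher-tip centre -> world TCP pos, R. kind: 'ins' or 'up'"""
    if kind=='ins': u=n([.54,.84,0]);h=n([.84,-.54,0]);a=n(h-[0,0,1])
    else: u=n([.54,.65,.54]);a=n([1,0,-1])
    tcp=np.array(push,float)+S*u-25*a
    Rl=np.c_[a,sign*u,np.cross(a,sign*u)]
    return toW(tcp),R.from_euler('z',q[2])*R.from_matrix(Rl),toW(np.array(push)+2*S*u)
def now():
    o=bot.get_obs();return o,np.array(o["tool_pos"]),R.from_euler('xyz',o["tcp_rot"])
def rows(p1,R1,N):
    o,p,R0=now();w=(R0.inv()*R1).as_rotvec();
    for k in range(N):
        Rk=R0*R.from_rotvec(w*k/N)
        print((Rk.inv().apply((p1-p)/N)/10).round(2).tolist(),np.degrees(w/N).round(2).tolist())
def tips():
    o,p,Rr=now();M=p+25*Rr.apply([1,0,0]);s=o["grip_width"]/2+9.5;u=Rr.apply([0,1,0])
    print("t",o["time"],"tips L",*[toL(M+k*s*u).round(1) for k in(1,-1)],"F",o["contact_force"].round(1),"j",o["joint_positions"].round(2))
E
python3 - <<'E'
from h import *
o,p,R0=now();print(R0.as_matrix().round(2))
for s in(1,-1):
    P,R1,_=pose('ins',[-110,21,230],s);print(s,P,np.degrees((R0.inv()*R1).as_rotvec()))
    P2,R2,_=pose('up',[-53,28,146],s);print(P2,np.degrees((R1.inv()*R2).as_rotvec()))
tips()
E
```

```text
[[-0.    0.31 -0.95]
 [ 0.   -0.95 -0.31]
 [-1.   -0.   -0.  ]]
1 [513.22813592 101.45357111 247.67766953] [-116.75592414  -25.60172245   48.39747639]
[565.97586235  83.65233634 193.56261845] [25.77874838  9.72488637 21.04787015]
-1 [513.22813592 101.45357111 247.67766953] [52.62258683 41.36468435 21.88145431]
[565.97586235  83.65233634 193.56261845] [ 25.77874838  -9.72488637 -21.04787015]
t 0.1 tips L [-372.  -601.5  226. ] [-415.  -499.6  226.2] F [-0.4 -0.3 -0.6] j [-1.4   0.34  1.52 -0.    1.28 -0.15]
```

```bash
sed -i "s/a=n(h-\[0,0,1\])/a=n(h-[0,0,1.25])/" h.py
M='[{"linear":[-0.3,-0.13,-3.66],"delta_rot":[-4,0,0],"fingers":1},{"linear":[-0.3,-0.13,-3.66],"delta_rot":[-4,0,0],"fingers":1},{"linear":[-0.3,-0.13,-3.66],"delta_rot":[-4,0,0],"fingers":1},{"linear":[-0.3,-0.13,-3.66],"delta_rot":[-4,0,0],"fingers":1},{"linear":[-0.3,-0.13,-3.66],"delta_rot":[-4,0,0],"fingers":1}]' ; echo skip
python3 -m crank '[{"linear":[-0.3,-0.13,-3.66],"delta_rot":[-4,0,0],"fingers":1},{"linear":[-0.3,-0.13,-3.66],"delta_rot":[-4,0,0],"fingers":1},{"linear":[-0.3,-0.13,-3.66],"delta_rot":[-4,0,0],"fingers":1},{"linear":[-0.3,-0.13,-3.66],"delta_rot":[-4,0,0],"fingers":1},{"linear":[-0.3,-0.13,-3.66],"delta_rot":[-4,0,0],"fingers":1}]'
python3 -c "from h import *;tips()"
```

```text
skip
time: 0.6
tool_pos: [324.5, -412.5, 266.4]
tcp_rot: [-1.722, 1.57, 2.086]
contact_force: [0.8, 0.3, 0.0]
grip_width: 91.7
t 0.6 tips L [-201.6 -491.3  241.4] [-277.2 -410.4  241.4] F [0.8 0.3 0. ] j [-1.05  0.33  1.5   0.    1.31 -0.15]
```

Works as predicted, so I'll continue the swing.

```bash
python3 -m crank '[{"linear":[-0.3,-0.13,-3.66],"delta_rot":[-4,0,0],"fingers":1},{"linear":[-0.3,-0.13,-3.66],"delta_rot":[-4,0,0],"fingers":1},{"linear":[-0.3,-0.13,-3.66],"delta_rot":[-4,0,0],"fingers":1},{"linear":[-0.3,-0.13,-3.66],"delta_rot":[-4,0,0],"fingers":1},{"linear":[-0.3,-0.13,-3.66],"delta_rot":[-4,0,0],"fingers":1}]' >/dev/null
python3 -m crank '[{"linear":[-0.3,-0.13,-3.66],"delta_rot":[-4,0,0],"fingers":1},{"linear":[-0.3,-0.13,-3.66],"delta_rot":[-4,0,0],"fingers":1},{"linear":[-0.3,-0.13,-3.66],"delta_rot":[-4,0,0],"fingers":1},{"linear":[-0.3,-0.13,-3.66],"delta_rot":[-4,0,0],"fingers":1},{"linear":[-0.3,-0.13,-3.66],"delta_rot":[-4,0,0],"fingers":1}]' >/dev/null
python3 -m crank '[{"linear":[-0.3,-0.13,-3.66],"delta_rot":[-4,0,0],"fingers":1},{"linear":[-0.3,-0.13,-3.66],"delta_rot":[-4,0,0],"fingers":1},{"linear":[-0.3,-0.13,-3.66],"delta_rot":[-4,0,0],"fingers":1},{"linear":[-0.3,-0.13,-3.66],"delta_rot":[-4,0,0],"fingers":1},{"linear":[0,0,0],"delta_rot":[0,0,0],"fingers":1}]' >/dev/null
python3 - <<'E'
from h import *
tips();P,R1,_=pose('ins',[-125,21,230]);o,p,R0=now();print(p,P,np.degrees((R0.inv()*R1).magnitude()))
rows(P,R1,10)
E
```

```text
t 2.1 tips L [-25.8  26.4 283.8] [-134.6    8.6  283.8] F [ 0.3 -0.7  0.2] j [-0.07  0.3   1.42  0.    1.42 -0.15]
[522.75173664  40.65976147 308.81591296] [499.91451852 101.46652819 249.52172024] 60.96456364385159
[0.59, -0.18, -0.62] [-4.62, -3.64, 1.62]
[0.55, -0.14, -0.67] [-4.62, -3.64, 1.62]
[0.5, -0.1, -0.72] [-4.62, -3.64, 1.62]
[0.45, -0.06, -0.75] [-4.62, -3.64, 1.62]
[0.4, -0.01, -0.78] [-4.62, -3.64, 1.62]
[0.35, 0.05, -0.8] [-4.62, -3.64, 1.62]
[0.3, 0.1, -0.82] [-4.62, -3.64, 1.62]
[0.25, 0.16, -0.83] [-4.62, -3.64, 1.62]
[0.21, 0.22, -0.83] [-4.62, -3.64, 1.62]
[0.16, 0.28, -0.82] [-4.62, -3.64, 1.62]
```

```bash
python3 -m crank '[{"linear":[0.59,-0.18,-0.62],"delta_rot":[-4.62,-3.64,1.62],"fingers":1},{"linear":[0.55,-0.14,-0.67],"delta_rot":[-4.62,-3.64,1.62],"fingers":1},{"linear":[0.5,-0.1,-0.72],"delta_rot":[-4.62,-3.64,1.62],"fingers":1},{"linear":[0.45,-0.06,-0.75],"delta_rot":[-4.62,-3.64,1.62],"fingers":1},{"linear":[0.4,0,-0.78],"delta_rot":[-4.62,-3.64,1.62],"fingers":1}]' >/dev/null
python3 -m crank '[{"linear":[0.35,0.05,-0.8],"delta_rot":[-4.62,-3.64,1.62],"fingers":1},{"linear":[0.3,0.1,-0.82],"delta_rot":[-4.62,-3.64,1.62],"fingers":1},{"linear":[0.25,0.16,-0.83],"delta_rot":[-4.62,-3.64,1.62],"fingers":1},{"linear":[0.2,0.22,-0.83],"delta_rot":[-4.62,-3.64,1.62],"fingers":1},{"linear":[0.16,0.28,-0.82],"delta_rot":[-4.62,-3.64,1.62],"fingers":1}]' >/dev/null
python3 - <<'E'
from h import *
tips();P,R1,_=pose('ins',[-108,21,146]);o,p,R0=now();print(p,P,np.degrees((R0.inv()*R1).as_rotvec()))
rows(P,R1,5)
from plant import capture
for nme in("scene","top","wrist"): cv2.imwrite(f"pics/{nme}1.png",capture(nme)["image"])
E
```

```text
t 3.1 tips L [-63.7 110.4 229.5] [-123.9   17.2  229.7] F [ 0.8 -1.1  0. ] j [ 0.35  0.22  1.91 -0.83  0.8  -0.03]
[500.73945791  97.62280591 249.10832799] [516.85349774 100.02743717 165.52172024] [-0.03898974  0.18718068  0.16408799]
[1.44, 0.24, -0.87] [-0.01, 0.04, 0.03]
[1.44, 0.24, -0.87] [-0.01, 0.04, 0.03]
[1.44, 0.24, -0.87] [-0.01, 0.04, 0.03]
[1.45, 0.24, -0.87] [-0.01, 0.04, 0.03]
[1.45, 0.24, -0.87] [-0.01, 0.04, 0.03]
```

View pics/scene1.png

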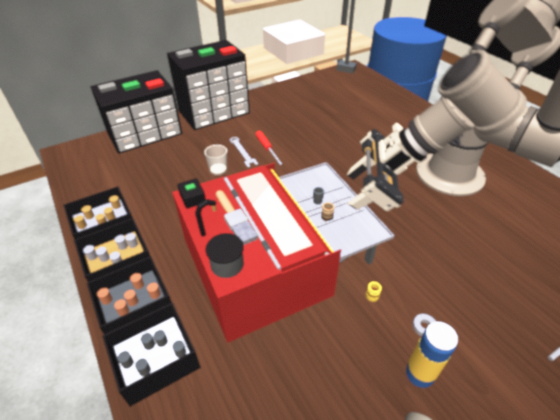

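Scene: the hand hovers over the front of the board (fingers around (365,190)) with the piston at (327,211) untouched. Next I lower behind the piston.

```bash
python3 -m crank '[{"linear":[1.44,0.24,-0.87],"delta_rot":[0,0,0],"fingers":1},{"linear":[1.44,0.24,-0.87],"delta_rot":[0,0,0],"fingers":1},{"linear":[1.44,0.24,-0.87],"delta_rot":[0,0,0],"fingers":1},{"linear":[1.44,0.24,-0.87],"delta_rot":[0,0,0],"fingers":1},{"linear":[1.44,0.24,-0.87],"delta_rot":[0,0,0],"fingers":1}]' >/dev/null
python3 - <<'E'
from h import *
tips();P,R1,_=pose('ins',[-53,22,145])
rows(P,R1,5)
from plant import capture
i=capture("scene")["image"][130:280,260:460];j=capture("wrist")["image"]
cv2.imwrite("pics/s2.png",np.hstack([cv2.resize(i,(560,420),interpolation=2),j])[:, :]);
cv2.imwrite("pics/s2.png",cv2.resize(cv2.imread("pics/s2.png"),(800,300)))
E
```

```text
t 3.75 tips L [-45.9 114.7 149.5] [-106.7   22.2  149.7] F [ 1.1 -0.8  0.9] j [ 0.34  0.37  1.96 -0.99  0.67  0.2 ]
[0.62, 0.59, 0.64] [-0.08, -0.08, 0.09]
[0.62, 0.58, 0.64] [-0.08, -0.08, 0.09]
[0.63, 0.58, 0.64] [-0.08, -0.08, 0.09]
[0.63, 0.58, 0.64] [-0.08, -0.08, 0.09]
[0.63, 0.58, 0.64] [-0.08, -0.08, 0.09]
```

View pics/s2.png

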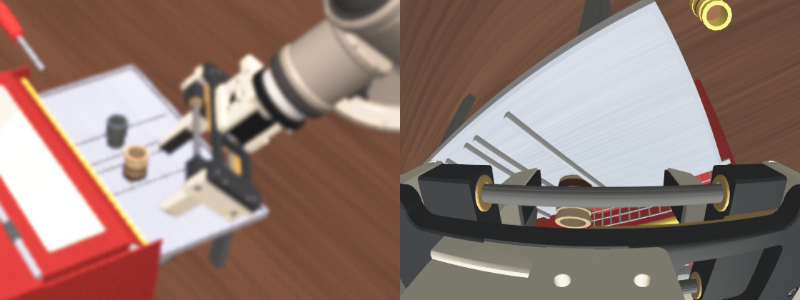

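Left half: the pusher finger at (165,150) points at the piston (135,160), and the lid finger at (165,210) is over the left side of the board. The catch is j4, which sits at -0.99 with its limit at -1. I'll use a steeper, less yawed insertion pose.

```bash
sed -i "s/u=n(\[.54,.84,0\]);h=n(\[.84,-.54,0\]);a=n(h-\[0,0,1.25\])/u=n([.48,.88,0]);h=n([.88,-.48,0]);a=n(h-[0,0,1.6])/" h.py
python3 - <<'E'
from h import *
P,R1,_=pose('ins',[-103,22,146])
rows(P,R1,5)
E
```

```text
[0.04, 0.01, 0.0] [-0.74, 1.24, 0.57]
[0.04, 0.01, 0.0] [-0.74, 1.24, 0.57]
[0.04, 0.01, 0.0] [-0.74, 1.24, 0.57]
[0.04, 0.01, 0.0] [-0.74, 1.24, 0.57]
[0.04, 0.01, 0.0] [-0.74, 1.24, 0.57]
```

```bash
python3 -m crank '[{"linear":[0,0,0],"delta_rot":[-0.74,1.24,0.57],"fingers":1},{"linear":[0,0,0],"delta_rot":[-0.74,1.24,0.57],"fingers":1},{"linear":[0,0,0],"delta_rot":[-0.74,1.24,0.57],"fingers":1},{"linear":[0,0,0],"delta_rot":[-0.74,1.24,0.57],"fingers":1},{"linear":[0,0,0],"delta_rot":[-0.74,1.24,0.57],"fingers":1}]'
python3 - <<'E'
from h import *
tips();P,R1,_=pose('ins',[-70,22,144])
rows(P,R1,5)
E
```

```text
time: 4.35
tool_pos: [518.7, 101.5, 171.0]
tcp_rot: [0.005, 1.01, -0.578]
contact_force: [0.0, 0.1, 0.3]
grip_width: 91.9
t 4.35 tips L [-51.2 120.2 149.9] [-104.1   22.7  149.6] F [0.  0.1 0.3] j [ 0.27  0.33  1.94 -0.76  0.61 -0.14]
[0.42, 0.32, 0.45] [0.01, 0.02, -0.04]
[0.42, 0.32, 0.45] [0.01, 0.02, -0.04]
[0.42, 0.32, 0.45] [0.01, 0.02, -0.04]
[0.42, 0.32, 0.46] [0.01, 0.02, -0.04]
[0.42, 0.32, 0.46] [0.01, 0.02, -0.04]
```

```bash
python3 -m crank '[{"linear":[0.42,0.32,0.45],"delta_rot":[0,0,0],"fingers":1},{"linear":[0.42,0.32,0.45],"delta_rot":[0,0,0],"fingers":1},{"linear":[0.42,0.32,0.45],"delta_rot":[0,0,0],"fingers":1},{"linear":[0.42,0.32,0.45],"delta_rot":[0,0,0],"fingers":1},{"linear":[0.42,0.32,0.45],"delta_rot":[0,0,0],"fingers":1}]'
python3 - <<'E'
from h import *
tips();P,R1,_=pose('ins',[-54,22,144])
rows(P,R1,5)
from plant import capture
c=capture("scene");i=c["image"];print(c["mtx"][0])
cv2.imwrite("pics/s3.png",cv2.resize(i[130:280,260:460],(800,600),interpolation=2))
E
```

```text
time: 4.85
tool_pos: [552.6, 98.3, 163.6]
tcp_rot: [0.001, 1.011, -0.581]
contact_force: [-1.3, -0.7, 0.8]
grip_width: 91.5
t 4.85 tips L [-17.4 119.7 142.4] [-70.1  22.5 142.4] F [-1.3 -0.7  0.8] j [ 0.24  0.39  1.88 -0.75  0.61 -0.18]
[0.13, 0.15, 0.26] [0.02, 0.02, -0.02]
[0.13, 0.15, 0.26] [0.02, 0.02, -0.02]
[0.13, 0.15, 0.26] [0.02, 0.02, -0.02]
[0.13, 0.15, 0.26] [0.02, 0.02, -0.02]
[0.13, 0.15, 0.26] [0.02, 0.02, -0.02]
[393.96261686   0.         281.37340806]
```

View pics/s3.png

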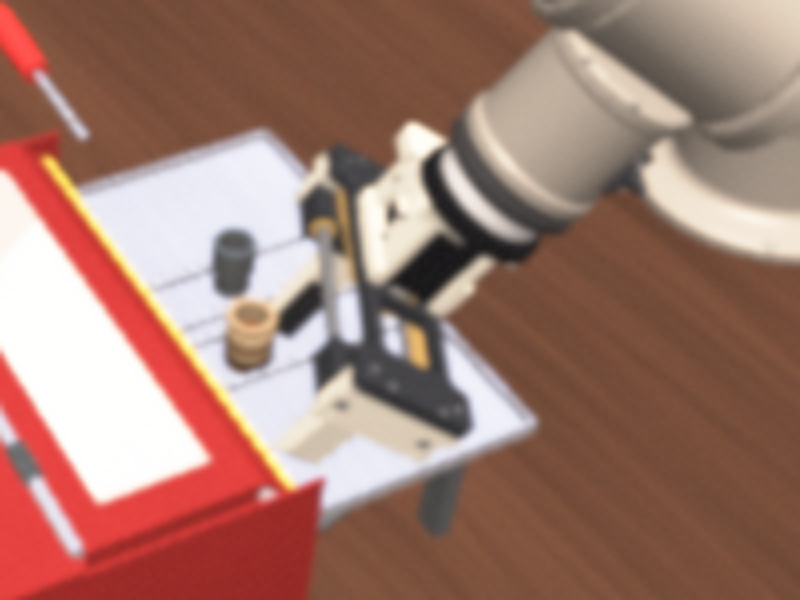

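Crop: the pusher tip at (290,320) is at or just behind the piston (250,335). The socket (235,262) is clear, and the lid finger tip (285,450) is short of the trim. I'll advance to push the piston near the mouth and slip the lid finger under the edge.

```bash
python3 - <<'E'
from h import *
c=np.load("pics/scene0.npz");p=ray([260+252/4,130+315/4],168,c["mtx"],c["pose"]);print(toL(p))
P,R1,_=pose('ins',[-48,22,143.5]);rows(P,R1,5)
E
```

```text
[-47.65537993  31.96888018 168.        ]
[0.18, 0.2, 0.33] [0.02, 0.02, -0.03]
[0.18, 0.2, 0.33] [0.02, 0.02, -0.03]
[0.18, 0.2, 0.33] [0.02, 0.02, -0.03]
[0.18, 0.2, 0.33] [0.02, 0.02, -0.03]
[0.18, 0.2, 0.33] [0.02, 0.02, -0.03]
```

```bash
python3 -m crank '[{"linear":[0.18,0.2,0.33],"delta_rot":[0,0,0],"fingers":1},{"linear":[0.18,0.2,0.33],"delta_rot":[0,0,0],"fingers":1},{"linear":[0.18,0.2,0.33],"delta_rot":[0,0,0],"fingers":1},{"linear":[0.18,0.2,0.33],"delta_rot":[0,0,0],"fingers":1},{"linear":[0.18,0.2,0.33],"delta_rot":[0,0,0],"fingers":1}]'
python3 - <<'E'
from h import *
tips();P,R1,_=pose('up',[-50,27,145])
rows(P,R1,10)
from plant import capture
i=capture("scene")["image"];j=capture("top")["image"]
a=cv2.resize(i[160:280,260:380],(600,600),interpolation=2)
cv2.imwrite("pics/s4.png",a)
cv2.imwrite("pics/t4.png",j)
E
```

```text
time: 5.4
tool_pos: [566.7, 95.7, 160.6]
tcp_rot: [-0.02, 1.021, -0.6]
contact_force: [-34.2, 6.1, -0.6]
grip_width: 91.8
t 5.4 tips L [ -3.3 118.3 138.7] [-56.2  20.9 139.9] F [-34.2   6.1  -0.6] j [ 0.23  0.42  1.84 -0.72  0.63 -0.22]
[-0.22, -0.1, 0.24] [2.69, -0.45, 2.22]
[-0.22, -0.08, 0.25] [2.69, -0.45, 2.22]
[-0.23, -0.06, 0.26] [2.69, -0.45, 2.22]
[-0.23, -0.04, 0.26] [2.69, -0.45, 2.22]
[-0.22, -0.02, 0.26] [2.69, -0.45, 2.22]
[-0.22, 0.0, 0.27] [2.69, -0.45, 2.22]
[-0.22, 0.02, 0.27] [2.69, -0.45, 2.22]
[-0.22, 0.04, 0.27] [2.69, -0.45, 2.22]
[-0.21, 0.06, 0.27] [2.69, -0.45, 2.22]
[-0.21, 0.08, 0.26] [2.69, -0.45, 2.22]
```

View pics/s4.png

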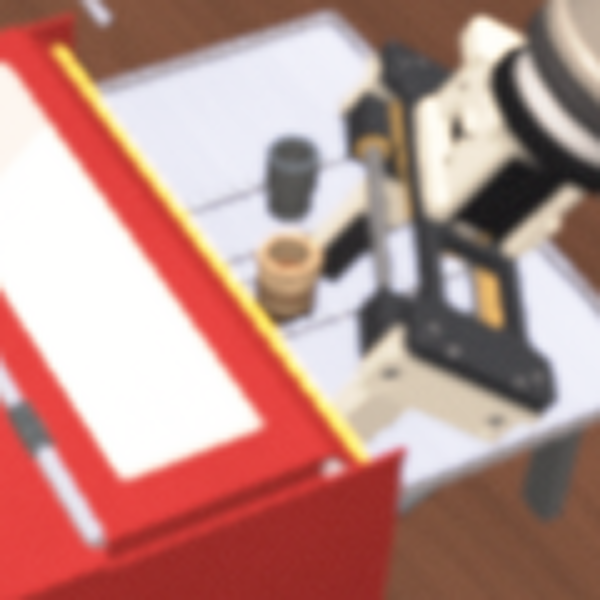

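The x force of -34 N shows the steep lid finger wedged against the trim with only its tip under the edge: forward motion jams, a vertical lift should not. Crop: the lid is still shut, the piston at (290,275) is standing just in front of the trim, and the socket is untouched. I'll back off a few mm and then lift.

```bash
python3 -m crank '[{"linear":[-0.14,-0.15,-0.24],"delta_rot":[0,0,0],"fingers":1},{"linear":[-0.14,-0.15,-0.24],"delta_rot":[0,0,0],"fingers":1},{"linear":[0,0,0],"delta_rot":[0,0,0],"fingers":1},{"linear":[0,0,0],"delta_rot":[0,0,0],"fingers":1},{"linear":[0,0,0],"delta_rot":[0,0,0],"fingers":1}]'
python3 - <<'E'
from h import *
tips();P,R1,_=pose('up',[-56,26,146])
rows(P,R1,10)
E
```

```text
time: 6.0
tool_pos: [565.0, 96.6, 163.3]
tcp_rot: [-0.005, 1.014, -0.586]
contact_force: [-8.2, 0.7, -3.6]
grip_width: 91.7
t 6.0 tips L [ -4.8 119.1 141.9] [-57.6  21.8 142.3] F [-8.2  0.7 -3.6] j [ 0.23  0.41  1.84 -0.73  0.62 -0.21]
[-0.22, -0.14, 0.21] [2.67, -0.42, 2.17]
[-0.23, -0.12, 0.22] [2.67, -0.42, 2.17]
[-0.23, -0.1, 0.23] [2.67, -0.42, 2.17]
[-0.23, -0.08, 0.23] [2.67, -0.42, 2.17]
[-0.23, -0.06, 0.24] [2.67, -0.42, 2.17]
[-0.23, -0.04, 0.24] [2.67, -0.42, 2.17]
[-0.23, -0.02, 0.24] [2.67, -0.42, 2.17]
[-0.23, 0.0, 0.25] [2.67, -0.42, 2.17]
[-0.23, 0.02, 0.25] [2.67, -0.42, 2.17]
[-0.22, 0.04, 0.25] [2.67, -0.42, 2.17]
```

Force -8.2 in x and -3.6 in z: the lid is now loading the finger. I'll roll up about the pusher tip, first half.

```bash
python3 -m crank '[{"linear":[-0.22,-0.14,0.21],"delta_rot":[2.67,-0.42,2.17],"fingers":1},{"linear":[-0.23,-0.12,0.22],"delta_rot":[2.67,-0.42,2.17],"fingers":1},{"linear":[-0.23,-0.1,0.23],"delta_rot":[2.67,-0.42,2.17],"fingers":1},{"linear":[-0.23,-0.08,0.23],"delta_rot":[2.67,-0.42,2.17],"fingers":1},{"linear":[-0.23,-0.06,0.24],"delta_rot":[2.67,-0.42,2.17],"fingers":1}]'
python3 - <<'E'
from h import *
tips();P,R1,_=pose('up',[-56,26,146])
rows(P,R1,5)
from plant import capture
i=capture("scene")["image"]
cv2.imwrite("pics/s5.png",cv2.resize(i[160:280,260:380],(600,600),interpolation=2))
E
```

```text
time: 6.5
tool_pos: [564.5, 90.1, 179.1]
tcp_rot: [0.493, 0.929, -0.269]
contact_force: [-2.1, 2.3, -1.3]
grip_width: 91.9
t 6.5 tips L [  1.5 111.7 174.8] [-57.7  23.3 143.4] F [-2.1  2.3 -1.3] j [ 0.15  0.32  1.98 -0.82  0.34  0.05]
[-0.22, -0.06, 0.24] [2.66, -0.41, 2.11]
[-0.22, -0.04, 0.24] [2.66, -0.41, 2.11]
[-0.22, -0.02, 0.25] [2.66, -0.41, 2.11]
[-0.22, -0.0, 0.25] [2.66, -0.41, 2.11]
[-0.22, 0.02, 0.25] [2.66, -0.41, 2.11]
```

View pics/s5.png

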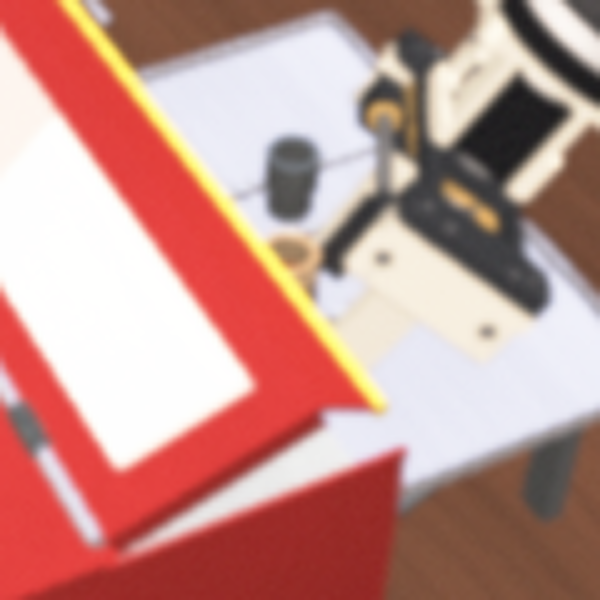

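Crop: the lid is clearly up (trim end at (380,405), gap below it visible), the piston (290,260) is still on the board with the pusher tip behind it, and the socket (292,180) is unmoved. Lid tip z is about 175, so the edge is at about 183, above 169. j5 is near its lower limit, so I'll stop rolling here and advance straight.

```bash
python3 - <<'E'
from h import *
o,p,R0=now();d=toW(np.array([30,1.5,5]))-toW(np.zeros(3));print((R0.inv().apply(d)/10/6).round(3))
E
```

```text
[0.225 0.311 0.332]
```

```bash
python3 -m crank '[{"linear":[0.22,0.31,0.33],"delta_rot":[0,0,0],"fingers":1},{"linear":[0.22,0.31,0.33],"delta_rot":[0,0,0],"fingers":1},{"linear":[0.22,0.31,0.33],"delta_rot":[0,0,0],"fingers":1},{"linear":[0.22,0.31,0.33],"delta_rot":[0,0,0],"fingers":1},{"linear":[0,0,0],"delta_rot":[0,0,0],"fingers":1}]'
python3 - <<'E'
from h import *
tips()
from plant import capture
i=capture("scene")["image"]
cv2.imwrite("pics/s6.png",cv2.resize(i[150:270,260:380],(600,600),interpolation=2))
E
```

```text
time: 7.05
tool_pos: [586.1, 88.8, 183.6]
tcp_rot: [0.489, 0.928, -0.272]
contact_force: [-1.7, -0.1, -1.7]
grip_width: 91.8
t 7.05 tips L [ 23.1 112.2 179.2] [-36.   23.8 148. ] F [-1.7 -0.1 -1.7] j [ 0.14  0.35  1.93 -0.75  0.36 -0.02]
```

View pics/s6.png

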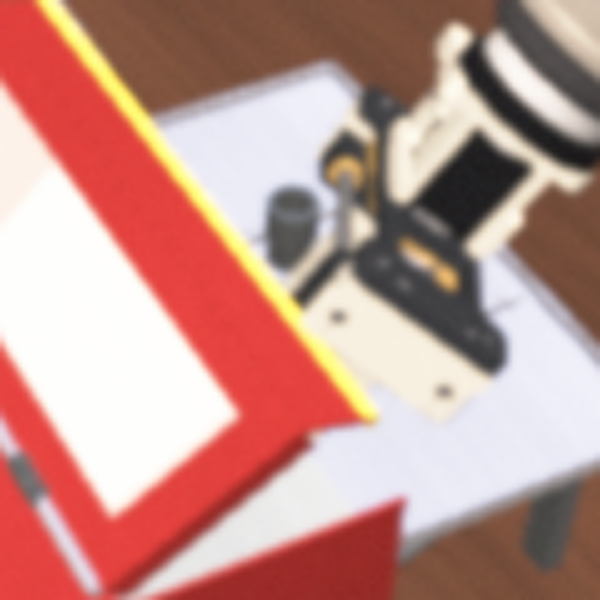

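Crop: the lid is higher and now hides the piston. The socket (292,228) is unmoved and the gripper body passes well above it. The piston should be at the brink, so I'll push about 14 mm more.

```bash
python3 -m crank '[{"linear":[0.16,0.31,0.3],"delta_rot":[0,0,0],"fingers":1},{"linear":[0.16,0.31,0.3],"delta_rot":[0,0,0],"fingers":1},{"linear":[0.16,0.31,0.3],"delta_rot":[0,0,0],"fingers":1},{"linear":[0,0,0],"delta_rot":[0,0,0],"fingers":1},{"linear":[0,0,0],"delta_rot":[0,0,0],"fingers":1}]'
python3 - <<'E'
from h import *
tips()
from plant import capture
cv2.imwrite("pics/s7.png",np.hstack([cv2.resize(capture("top")["image"][130:250,190:350],(533,400),interpolation=2),cv2.resize(capture("wrist")["image"][200:420,280:420],(255,400))]))
E
```

```text
time: 7.6
tool_pos: [592.8, 89.0, 185.6]
tcp_rot: [0.481, 0.935, -0.279]
contact_force: [-51.8, -2.0, 18.7]
grip_width: 91.6
t 7.6 tips L [ 29.7 112.8 180.7] [-29.6  24.5 150.3] F [-51.8  -2.   18.7] j [ 0.14  0.35  1.9  -0.71  0.38 -0.07]
```

View pics/s7.png

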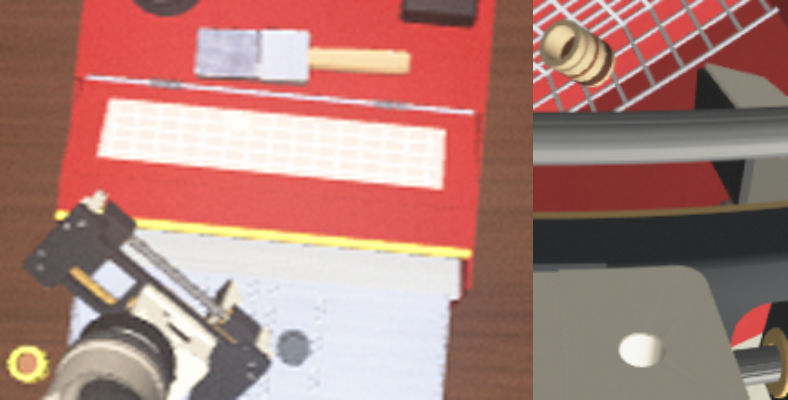

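Wrist view: the piston is lying in the basket at (575,50). The hand is pressing on something (-52 N in x), so I'll retreat straight back now.

```bash
python3 -m crank '[{"linear":[-0.35,-0.6,-0.6],"delta_rot":[0,0,0],"fingers":1},{"linear":[-0.4,-0.6,-0.65],"delta_rot":[0,0,0],"fingers":1},{"linear":[-0.42,-0.6,-0.65],"delta_rot":[0,0,0],"fingers":1},{"linear":[-0.42,-0.6,-0.65],"delta_rot":[0,0,0],"fingers":1},{"linear":[-0.42,-0.6,-0.65],"delta_rot":[0,0,0],"fingers":1}]'
python3 -c "from h import *;tips()"
```

```text
time: 8.2
tool_pos: [551.8, 90.9, 178.0]
tcp_rot: [0.492, 0.927, -0.27]
contact_force: [0.2, -0.2, -0.7]
grip_width: 91.8
t 8.2 tips L [-11.3 111.3 173.7] [-70.4  23.1 142.3] F [ 0.2 -0.2 -0.7] j [ 0.16  0.31  2.01 -0.86  0.33  0.11]
```

```bash
python3 -m crank '[{"linear":[-0.65,-0.37,-0.3],"delta_rot":[0,3,0],"fingers":1},{"linear":[-0.65,-0.37,-0.3],"delta_rot":[0,3,0],"fingers":1},{"linear":[-0.65,-0.37,-0.3],"delta_rot":[0,3,0],"fingers":1},{"linear":[-0.65,-0.37,-0.3],"delta_rot":[0,3,0],"fingers":1},{"linear":[-0.65,-0.37,-0.3],"delta_rot":[0,3,0],"fingers":1}]'
python3 -c "from h import *;tips()"
python3 -m crank '[{"linear":[-2.5,0,0],"delta_rot":[0,0,0],"fingers":1},{"linear":[-2.5,0,0],"delta_rot":[0,0,0],"fingers":1},{"linear":[-2.5,0,0],"delta_rot":[0,0,0],"fingers":1},{"linear":[-2.5,0,0],"delta_rot":[0,0,0],"fingers":1},{"linear":[0,0,0],"delta_rot":[0,0,0],"fingers":1}]'
python3 - <<'E'
from h import *
tips()
from plant import capture
cv2.imwrite("pics/s8.png",np.hstack([cv2.resize(capture("scene")["image"][130:290,160:400],(450,300),interpolation=2),cv2.resize(capture("top")["image"][90:290,150:380],(345,300),interpolation=2)]))
E
```

```text
time: 8.7
tool_pos: [516.5, 89.8, 194.1]
tcp_rot: [0.741, 1.136, 0.018]
contact_force: [0.3, -0.7, 0.4]
grip_width: 92.0
t 8.7 tips L [-50.6 111.2 187.2] [-109.8   22.7  155.7] F [ 0.3 -0.7  0.4] j [ 0.03  0.22  1.96 -0.01  0.52 -0.81]
time: 9.2
tool_pos: [475.1, 89.1, 287.9]
tcp_rot: [0.737, 1.13, 0.013]
contact_force: [0.9, -0.5, -0.5]
grip_width: 91.8
t 9.2 tips L [-91.7 106.9 281.2] [-150.7   18.6  249.4] F [ 0.9 -0.5 -0.5] j [ 0.03  0.03  1.9  -0.01  0.77 -0.81]
```

View pics/s8.png

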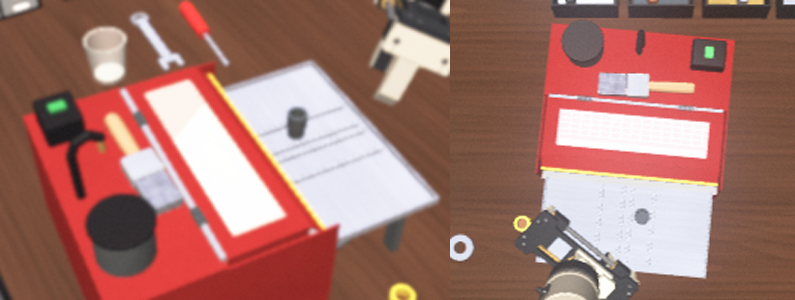

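The lid looks shut, the lane is empty and the socket (297,122) is still standing. One numeric check against the first picture, then I'll hand in.

```bash
python3 - <<'E'
from h import *
from plant import capture,workorder
a=np.load("pics/scene0.npz")["image"];b=capture("scene")["image"]
d=np.abs(a.astype(int)-b).max(2)
print("lid diff",d[170:270,190:325].mean(),"socket",d[182:205,310:325].mean(),"piston spot",d[202:222,320:334].mean())
tips();print(workorder.close_job())
E
```

```text
lid diff 2.2885185185185186 socket 2.6956521739130435 piston spot 91.18214285714286
t 9.35 tips L [-92.9 106.6 276.3] [-152.1   18.3  245.1] F [ 1.2  0.1 -0.6] j [ 0.03  0.03  1.91 -0.01  0.77 -0.81]
the job is handed in; nothing more can be done
None
```

The piston is in the washing basket and the lid is shut. I handed the job in at about 9.4 s; it reports no verdict.

I pushed the rust-brown piston along the left lane, raised the lid edge with the left fingertip by rolling the hand, and pushed the piston in under the lid with the other finger. Then I took the hand straight back and up.

**What the last checks showed:**
- **Piston:** the wrist camera showed it lying in the basket while the lid was still up. I did not see it again once the lid had closed.
- **Lid and socket:** both match the first picture apart from image noise, so the lid is shut and the socket has not moved.
- **Hand:** free of everything, with no more than about 1 N of noise on the force reading.

**What did not go as planned:**
- **Lid finger jammed:** it wedged against the lid trim once, at about 34 N. I backed off and lifted instead.
- **Contact force:** at the end of the push the force reached about 55 N (52 N along x). The wrist limit is 120 N, but I don't know which part was touching. If it was the gripper body rather than a finger, the 40 N limit for it may have been passed.
- **Joint 4:** it came within 0.01 rad of its range limit (-0.99 against -1) during the approach, and I changed the pose to move away from it.

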